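Brush out the coffee machine's containers and close each with its own lid

ROBOT

A 7-joint arm with a two-finger parallel gripper is mounted at the origin on the work surface. World frame = base frame: x ahead of the robot, y to its left, z up, the work surface at z = 0. Lengths are in mm, angles in rad, forces in N, time in s.
With the tool pointing down it reaches from about 350 to 775 mm from the base axis. Payload 3.1 kg.
Tool frame: the origin (TCP) lies on the centre line of the jaws, within the pads' length; the fingertips stand 25 mm ahead of it and the grasp point (between the pads) lies 6 mm ahead of it (bot.tip_reach is the distance from the TCP to the fingertips, in mm); z points along the fingers, y is the line along which they close (so a half turn about z gives the same grasp; the last joint's range is limited). The gripper opens to 85 mm and grips with 20 to 120 N. Pads are 22 mm wide; open, the fingers measure 114 mm over their backs; the gripper's body (76 mm by 85 mm) begins 54 mm behind the grasp point. The pads swing forward as they close: fully open they stand 13 mm farther back than shut.
Start: joints at [1.129, 0.311, 0.014, 1.512, -0.004, 1.319, -0.027], TCP at [214.112, -506.629, 256.304] pointing down, gripper open.
Joint ranges: [-2.7, 2.7], [-0.3, 1.91], [-1.27, 1.3], [0.12, 2.57], [-1.44, 4.58], [0.2, 2.03], [-3.05, 3.05]. Speed limits (rad/s): [2.79, 2.79, 3.14, 3.14, 3.14, 3.14, 3.14].

INTERFACE

Orientations are given as a rotation vector (axis times angle).
In Python, from station import bot, move_gripper, kinematics, cams, job gives the robot as it stands. Calls block until the motion is done:
- bot.move_to(position, orientation): joint-space move of the TCP to a pose.
- bot.move_straight(position, frame=None, vel=150, threshold=None): straight line of the TCP; frame=None keeps the orientation; vel is the mean speed in mm/s. With threshold (N) it stops when the force on the tool has changed by that much, and returns True; else False.
- bot.movej(angles): joint-space move.
- move_gripper(opening): opening from 0.0 (shut) to 1.0 (fully open); the grip force is fixed at half the most; returns when the fingers have stopped.
- bot.wait(seconds).
- kinematics.solve_ik(position, orientation): joint angles nearest the present ones, or None.
- bot.get_state(): the state.
- cams.camera(name): name is "scene" or "side" or "wrist"; returns the picture (384x512x3 uint8, red, green, blue); there is no depth.
- cams.camera_info(name): a dict with "intrinsics" (3x3 intrinsics, pixels), "k1" (the pictures are not rectified: a ray, as slopes to the right and down, at radius r is drawn at 1 + k1 r^2 times it, then the intrinsics apply), "position" and "attitude" of the camera in the world. Camera axes: x right, y up, looking along -z (the intrinsics and any distortion apply to the point x, -y, -z); pixel columns grow to the right and rows downward; lengths in mm; the calibration is good to about 2 mm. A picture is of the moment at which its call begins: read the wrist's pose just before it. camera_info takes no time and is no camera call; for the wrist camera it gives the pose at the moment of the call.
A pose or a line that the arm cannot do raises bot.IKError and nothing moves.
- job.sign_off(): hands the job in; it is judged then, once.
The state is a dict: "time_s": time; "joint_pos": joint angles; "joint_vel": joint speeds; "joint_efforts": joint torques, N m; "eef_pos": TCP position; "eef_rot": TCP orientation; "ft_force": force on the tool from outside, world axes, zero at the start; "ft_torque": the same for the moment, N m; "gripper_width": opening from 0.0 (shut) to 1.0 (fully open); "grasp_force": force on a finger pad.
Only numpy, scipy, OpenCV 4.12 (cv2) and the standard library are available. Lean on these libraries where they do the work, as an engineer would, in place of code of your own. Each camera call takes 0.05 s, during which the arm holds its last target. There are 200 camera calls.

TASK

Before the serviced coffee machine goes back to its owner, brush out whichever of its containers stand on the bench, going from clean to dirty so that nothing is carried into the water: first the water tank, then the milk container, last the bean canister, each with the brush right down to the bottom, up by more than half the container's height and down to the bottom again. Finish with the brush standing in its stand again and every container closed with its own lid, squarely and fully seated (a lid whose container is not here can stay on the bench). Keep the containers standing, leave the other things on the bench where they are, and end with nothing in the gripper.

Things in the scene. Friction and masses are not known exactly. Their poses are not given: they have to be found in the camera images.
- tank: Water tank: open-topped oblong box of grey plastic, 130 mm (its x) by 90 mm (its y), 105 mm tall, walls and floor 4 mm. Origin at the centre of its underside, z up. Loose on the bench, about 0.3 kg. It may be absent.
- tank_in (a point): centre of the water tank's inner floor, 4 mm above its underside; axes as the tank's
- tank_rim (a point): centre of the water tank's mouth, at rim height (105 mm above its underside)
- milk: Milk container: slim open round steel beaker, 84 mm outer diameter, 110 mm tall, wall 3.5 mm, floor 5 mm. Origin at the centre of its underside, z up. Loose, about 0.3 kg. It may be absent.
- milk_in (a point): centre of the milk container's inner floor, 5 mm above its underside
- milk_rim (a point): centre of the milk container's mouth, 110 mm above its underside
- bean: Bean canister: wide open round tub of grey plastic, 116 mm outer diameter, 95 mm tall, wall 4 mm, floor 5 mm. Origin at the centre of its underside, z up. Loose, about 0.3 kg. It may be absent.
- bean_in (a point): centre of the bean canister's inner floor, 5 mm above its underside
- bean_rim (a point): centre of the bean canister's mouth, 95 mm above its underside
- lid_tank: Water tank's lid: black plastic, flange 8 mm thick, plug 12 mm deep under it (3 to 4 mm of play in the mouth). Oblong, 134 mm (x) by 94 mm (y), plug 114 by 74. Grip: bar 60 mm along x, 18 mm thick along y, from 8 to 43 mm above the origin. Origin on the axis at the flange's underside: 12 mm above the bench as it lies, level with the rim when seated; z up. 0.1 kg. Fits either way round.
- lid_milk: Milk container's lid: black plastic, flange 8 mm thick, plug 12 mm deep under it (3 to 4 mm of play in the mouth). Round flange 88 mm across, plug 70. Grip: round knob 26 mm across, its top 43 mm above the origin. Origin on the axis at the flange's underside: 12 mm above the bench as it lies, level with the rim when seated; z up. 0.1 kg.
- lid_bean: Bean canister's lid: black plastic, flange 8 mm thick, plug 12 mm deep under it (3 to 4 mm of play in the mouth). Round flange 120 mm across, plug 100. Grip: round knob 26 mm across, its top 43 mm above the origin. Origin on the axis at the flange's underside: 12 mm above the bench as it lies, level with the rim when seated; z up. 0.1 kg.
- brush: Bottle brush, 210 mm long, about 0.09 kg, standing tip down in its stand: white round bristle head 43 mm across (stiff core 39 mm) over the lowest 75 mm, thin wire stem, round wooden handle 21 mm across from 127 to 209 mm above the tip. Origin at the tip, z along the brush towards the handle's end. It can lean up to about 0.16 rad in the stand.
- brush_tip (a point): lower end of the brush head
- brush_grip (a point): point on the brush's axis in its handle, 180 mm above the tip, where it is best gripped from above
- stand: Brush stand: white round plastic cup fixed to the bench, foot 84 mm across, tube 57 mm outer and 50 mm inner diameter, 85 mm tall, inner floor 6 mm up. Origin at the centre of its underside. It does not move, but its place differs from start to start.
- stand_in (a point): centre of the brush stand's inner floor, 6 mm above the bench
- meter: Bystander: yellow multimeter lying flat, 140 x 70 mm, 38 mm tall; origin under its centre
- pump: Bystander: small black pump with a steel yoke, 76 x 38 mm with its nozzles, 38 mm tall; origin under its centre
- basket: Bystander: small steel filter basket, 62 mm across, 26 mm tall; origin under its centre
- spool: Bystander: solder spool, 60 mm across, 38 mm tall; origin under its centre
- dish: Bystander: steel parts dish, 70 mm across, 20 mm tall; origin under its centre
Not all that is in view belongs to the job. What is shaped like the brush but purple is not meant.

How it is judged:
By the outcome, as a careful person would: the job done as asked, in the order asked, and still so for the second after the job is handed in, with the robot touching nothing.
Of tank, milk, bean only 2 to 3 are there at a start; the rules pass over those that are not, and their reading is None.
At some moment in a run one of lid_tank, lid_milk, lid_bean, tank, milk, bean may be knocked a few centimetres aside while the robot is not near it.
It also fails if it takes over 210 s, if anything falls off the work surface, if the arm or the gripper's body presses on something with over 40 N, if the wrist force passes 120 N, or if a joint passes its speed limit or range.

## Working session

There is one attempt and no reset: what is moved stays moved. The work goes in short steps, each a Python script; the robot and the scene stay as the last script left them, time stands still between calls to the robot, and variables do not carry over. Pictures are saved under pics/ and viewed, at most 14 in all, crops included, and the job is handed in when it is done.

```bash
ls; mkdir -p pics
python3 - <<'E'
from station import bot, move_gripper, kinematics, cams, job
import cv2, numpy as np
for n in ["scene","side","wrist"]:
    i=cams.camera_info(n); print(n,i)
    cv2.imwrite(f"pics/{n}0.png",cams.camera(n)[:,:,::-1])
s=bot.get_state(); print(s)
E
```

```text
pics
scene {'intrinsics': array([[476.382176  ,   0.        , 250.2588529 ],
       [  0.        , 476.382176  , 195.91161806],
       [  0.        ,   0.        ,   1.        ]]), 'k1': 0.020657107151622896, 'position': array([1163.24429092,  448.09544613, 1369.07007523]), 'attitude': array([0.3065578 , 0.59332698, 2.16450568])}
side {'intrinsics': array([[393.65399467,   0.        , 257.90352384],
       [  0.        , 393.65399467, 195.11163438],
       [  0.        ,   0.        ,   1.        ]]), 'k1': 0.04094027748175595, 'position': array([ 146.57534547,  882.98354425, 1031.7436981 ]), 'attitude': array([ 0.24007625, -1.08741522, -2.47907598])}
wrist {'intrinsics': array([[344.80294585,   0.        , 254.93223979],
       [  0.        , 344.80294585, 191.26759577],
       [  0.        ,   0.        ,   1.        ]]), 'k1': -0.03953471738397917, 'position': array([ 284.94726763, -474.58498075,  372.98551256]), 'attitude': array([-0.27462873,  0.18463238, -1.15941291])}
{'time_s': 0.15, 'joint_pos': array([ 1.12928373,  0.31156709,  0.01397663,  1.51269089, -0.00441905,
        1.31921294, -0.02718208]), 'joint_vel': array([ 8.34736367e-04, -2.17264931e-03, -1.07241989e-03, -4.10543999e-03,
        1.03876584e-03,  5.82244613e-05, -5.94599012e-04]), 'joint_efforts': array([ 2.87483454e-04, -3.80275226e+01,  1.46446377e-01, -2.30850953e+01,
        1.24034574e-02,  9.62693099e-03,  8.77971701e-06]), 'eef_pos': array([ 213.9159049 , -506.13702047,  255.4558724 ]), 'eef_rot': array([-3.07723262e+00, -6.23655757e-01,  6.63080222e-04]), 'ft_force': array([0.60486253, 0.54199835, 0.25090323]), 'ft_torque': array([ 0.01032353,  0.05080807, -0.01610899]), 'grasp_force': 0.0, 'gripper_width': 1.001382758933102}
```

View pics/scene0.png

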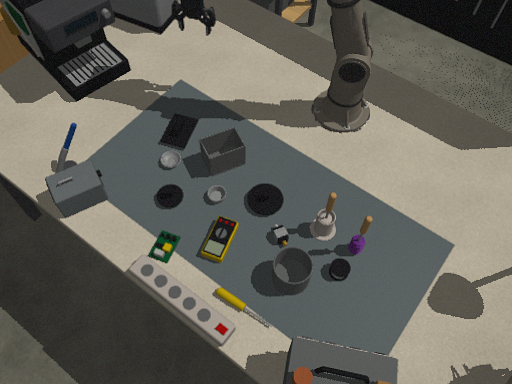

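View pics/side0.png

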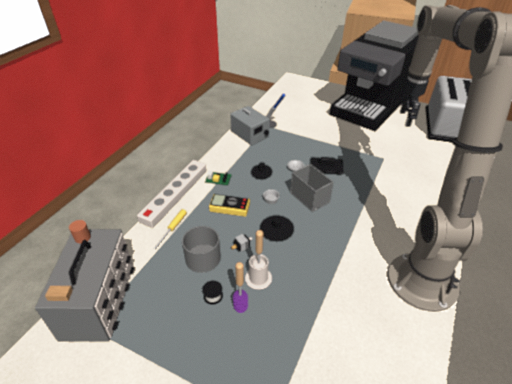

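The scene shows the grey tank at (222,152), bean canister at (292,270), tank lid at (180,131), bean lid at (264,199), stand and brush at (323,225), with the purple decoy at (358,243). The milk container is absent and its lid is at (169,196). Next come rough world positions.

```bash
cat > h.py <<'E'
from station import bot, move_gripper, kinematics, cams, job
import cv2, numpy as np
from scipy.spatial.transform import Rotation as R
def shot(n,name=None):
    i=cams.camera_info(n); im=cams.camera(n)
    if name: cv2.imwrite(f"pics/{name}.png",im[:,:,::-1])
    return im,i
def rays(i,uv):
    K=i["intrinsics"]; d=np.array([i["k1"],0,0,0,0.])
    p=cv2.undistortPoints(np.asarray(uv,float).reshape(-1,1,2),K,d).reshape(-1,2)
    return R.from_rotvec(i["attitude"]).apply(np.c_[p[:,0],-p[:,1],-np.ones(len(p))])
def plane(i,uv,z):
    d=rays(i,uv); o=i["position"]; return o+d*((z-o[2])/d[:,2])[:,None]
def proj(i,P):
    q=R.from_rotvec(i["attitude"]).inv().apply(np.atleast_2d(P)-i["position"])
    s=np.c_[q[:,0],-q[:,1]]/-q[:,2:]; r2=(s**2).sum(1,keepdims=True); s=s*(1+i["k1"]*r2)
    return s@i["intrinsics"][:2,:2].T+i["intrinsics"][:2,2]
def tri(a,ua,b,ub):
    da,db=rays(a,ua)[0],rays(b,ub)[0]; A=np.c_[da,-db]
    t=np.linalg.lstsq(A,b["position"]-a["position"],rcond=None)[0]
    p,q=a["position"]+da*t[0],b["position"]+db*t[1]; return (p+q)/2,np.linalg.norm(p-q)
def down(yaw): # tool pointing down, tool x at angle yaw in world
    return (R.from_euler('z',yaw)*R.from_euler('x',np.pi)).as_rotvec()
E
python3 - <<'E'
from h import *
si,di=cams.camera_info("scene"),cams.camera_info("side")
for n,uv,z in [("tank",(222,140),105),("bean",(293,260),95),("ltank",(180,130),20),("lbean",(264,199),20),("lmilk",(169,195),20),("stand",(322,228),0),("meter",(220,238),38),("basket/dish",(216,194),20),("dish2",(170,159),20),("pump",(280,235),30),("spool",(340,268),38)]:
    print(n,plane(si,[uv],z)[0].round())
for a,b in [((332,194),(260,233)),((328,212),(259.5,256)),((322,214),(259,260)),((369,218),(240,265))]: print(tri(si,[a],di,[b]))
w=cams.camera_info("wrist"); r=R.from_rotvec(w["attitude"]).as_matrix(); print(r)
s=bot.get_state(); t=R.from_rotvec(s["eef_rot"]); print("cam in tool",t.inv().apply(w["position"]-s["eef_pos"]),(t.inv()*R.from_matrix(r)).as_matrix())
E
```

```text
tank [ 440. -210.  105.]
bean [644. 222.  95.]
ltank [ 449. -401.   20.]
lbean [494.   9.  20.]
lmilk [ 675. -247.   20.]
stand [457. 215.   0.]
meter [699.  -9.  38.]
basket/dish [ 577. -128.   20.]
dish2 [ 566. -343.   20.]
pump [573. 130.  30.]
spool [556. 337.  38.]
(array([457.67021472, 215.67734333, 209.18761481]), np.float64(5.263928016749228))
(array([457.31585302, 219.14860946, 109.87399283]), np.float64(2.2763899801325542))
(array([460.7360856 , 206.76307156,  79.49405722]), np.float64(11.390454886874695))
(array([457.14523399, 336.89583035, 205.59216551]), np.float64(2.5481842017480103))
[[ 0.39038343  0.87583773  0.28374117]
 [-0.92065041  0.37201464  0.11835509]
 [-0.00189602 -0.30743029  0.95156872]]
cam in tool [  77.70575227   -1.56605061 -117.67278641] [[ 1.13012037e-03  9.51586599e-01  3.07378703e-01]
 [ 9.99999360e-01 -1.09060124e-03 -3.00339997e-04]
 [ 4.94280780e-05  3.07378845e-01 -9.51587223e-01]]
```

View pics/wrist0.png

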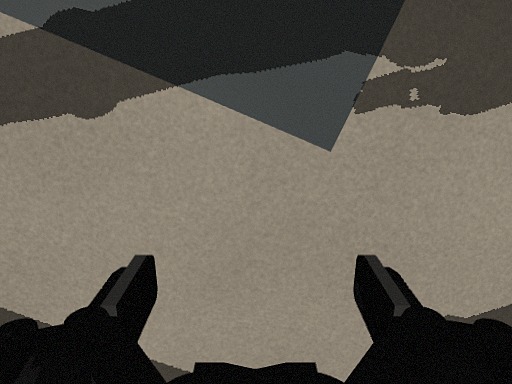

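```bash
cat >> h.py <<'E'
def look(tx,ty,h=330,name=None):
    a=np.arctan2(ty,tx); yaw=a+np.pi/2; off=78-0.323*(h+118-50)
    p=[tx-off*np.cos(yaw),ty-off*np.sin(yaw),h]
    bot.move_to(p,down(yaw)); bot.wait(.3); return shot("wrist",name)
E
python3 - <<'E'
from h import *
np.set_printoptions(suppress=True,precision=1)
im,i=look(470,-270,330,"w1"); np.save("pics/w1i.npy",i,allow_pickle=True); print(bot.get_state()["time_s"],bot.get_state()["joint_pos"])
im,i=look(540,140,360,"w2"); np.save("pics/w2i.npy",i,allow_pickle=True); print(bot.get_state()["time_s"],bot.get_state()["joint_pos"])
E
```

```text
2.0 [ 0.6  0.3 -0.3  1.4  0.1  1.5 -0.2]
3.925 [ 0.1  0.4 -0.7  1.2  0.3  1.6 -0.3]
```

View pics/w1.png

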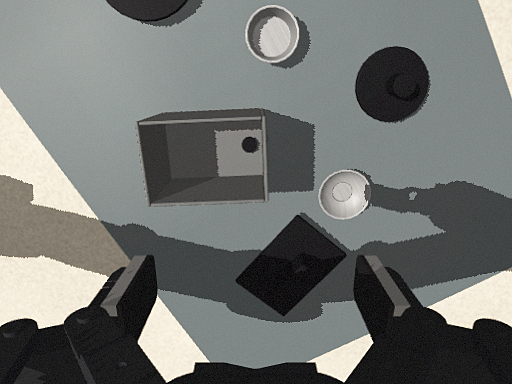

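View pics/w2.png

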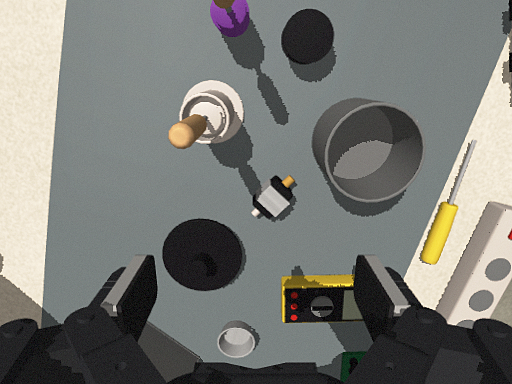

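w1: tank rim corners at about (137,122), (266,109), (268,201), (150,206), the tank lid as a rotated black rectangle at (292,265), and the milk lid at (393,84). w2: leaning brush with its handle end at (180,135) in the stand at (210,112), bean mouth at (368,150), bean lid at (203,253), and the multimeter below. I'll check the colours next so I can segment them.

Run:
```python
from h import *
a=cv2.imread("pics/w1.png")[:,:,::-1];b=cv2.imread("pics/w2.png")[:,:,::-1]
def c(im,u,v): return im[v-1:v+2,u-1:u+2].reshape(-1,3).mean(0).round().tolist()
for n,im,u,v in [("bench",a,80,100),("shadow",a,295,150),("tankin",a,180,150),("tankrim",a,266,150),("wallnear",a,200,190),("tankfloor",a,230,150),("lid",a,290,290),("lidbar",a,300,262),("shadow2",a,180,260),("beanwall",b,340,130),("beanfloor",b,370,165),("beanrim",b,420,150),("beansh",b,335,195),("lidbean",b,190,240),("knob",b,203,262),("bench",b,100,200),("handle",b,183,135),("stand",b,235,100)]: print(n,c(im,u,v))
```

```text
bench [152.0, 158.0, 157.0]
shadow [67.0, 70.0, 71.0]
tankin [69.0, 68.0, 66.0]
tankrim [92.0, 92.0, 88.0]
wallnear [72.0, 70.0, 67.0]
tankfloor [135.0, 134.0, 131.0]
lid [17.0, 16.0, 17.0]
lidbar [24.0, 21.0, 23.0]
shadow2 [66.0, 71.0, 70.0]
beanwall [65.0, 65.0, 63.0]
beanfloor [128.0, 124.0, 122.0]
beanrim [63.0, 63.0, 62.0]
beansh [63.0, 66.0, 66.0]
lidbean [30.0, 27.0, 31.0]
knob [24.0, 22.0, 22.0]
bench [125.0, 131.0, 130.0]
handle [233.0, 188.0, 127.0]
stand [235.0, 225.0, 213.0]
```

```bash
cat >> h.py <<'E'
def nadir(x,y,h=290,yaw=None,name=None):  # camera straight above x,y
    yaw=np.arctan2(y,x)+np.pi/2 if yaw is None else yaw
    bot.move_to([x-78*np.cos(yaw),y-78*np.sin(yaw),h],down(yaw)); bot.wait(.3); return shot("wrist",name)
def comp(mask,uv):
    k=np.ones((3,3),np.uint8); m=cv2.morphologyEx(mask.astype(np.uint8),cv2.MORPH_OPEN,k)
    cs,_=cv2.findContours(m,cv2.RETR_EXTERNAL,cv2.CHAIN_APPROX_NONE)
    cs=[c for c in cs if cv2.contourArea(c)>60]
    return max(cs,key=lambda c:cv2.pointPolygonTest(c,tuple(map(float,uv)),True)).reshape(-1,2).astype(float)
def grey(im):
    f=cv2.GaussianBlur(im.astype(np.float32),(0,0),1.5); return (f[:,:,0]-f[:,:,2]>0.3)&(f.max(2)<190)
def black(im): return cv2.GaussianBlur(im,(3,3),0).max(2)<48
def white(im): f=cv2.GaussianBlur(im,(3,3),0).astype(int); return (f.min(2)>165)&(f[:,:,0]-f[:,:,2]<40)
def wood(im): f=cv2.GaussianBlur(im,(3,3),0).astype(int); return f[:,:,0]-f[:,:,2]>45
def fit(im,i,mf,xy,z,kind):
    c=comp(mf(im),proj(i,[*xy,z])[0]); P=plane(i,c,z)[:,:2].astype(np.float32)
    if kind=="c":
        (x,y),r=cv2.minEnclosingCircle(P); x2=P.min(0)+P.max(0)
        M=np.c_[2*P,np.ones(len(P))]; s=np.linalg.lstsq(M,(P**2).sum(1),rcond=None)[0]
        return np.array([s[0],s[1]]),2*np.sqrt(s[2]+s[0]**2+s[1]**2),2*r
    (x,y),(w,h),a=cv2.minAreaRect(P); a=np.radians(a)
    if w<h: w,h,a=h,w,a+np.pi/2
    return np.array([x,y]),(w,h),(a+np.pi/2)%np.pi-np.pi/2
E
python3 - <<'E'
from h import *
np.set_printoptions(suppress=True,precision=1)
im,i=nadir(644,222,300,name="bean1")
print("bean",fit(im,i,grey,(644,222),95,"c"))
im,i=nadir(460,215,330,name="stand1")
print("stand foot",fit(im,i,white,(460,215),3,"c"))
c=comp(wood(im),proj(i,[457,216,210])[0]); print("wood",c.min(0),c.max(0))
np.save("pics/si.npy",i,allow_pickle=True)
im,i=nadir(494,9,300); print("lidbean",fit(im,i,black,(494,9),20,"c"))
im,i=nadir(440,-210,300,name="tank1"); print("tank",fit(im,i,grey,(440,-210),105,"r"))
im,i=nadir(449,-401,300); print("lidtank",fit(im,i,black,(449,-401),20,"r"))
print(bot.get_state()["time_s"])
a,b=[cv2.imread(f"pics/{n}.png") for n in("bean1","stand1")]; cv2.imwrite("pics/m1.png",np.vstack([a[:300],b[:300]]))
E
```

```text
bean (array([655.4, 231.8]), np.float64(114.19716487569109), 115.8577880859375)
stand foot (array([453.5, 213.2]), np.float64(26.562217162143174), 32.48704147338867)
wood [242.  58.] [272.  89.]
lidbean (array([489.5,  12.2]), np.float64(116.51346185337812), 118.14957427978516)
tank (array([ 446.6, -201.4]), (129.32872009277344, 89.43465423583984), np.float64(-0.4803593592446358))
lidtank (array([ 449.1, -402.1]), (134.04896545410156, 93.2886962890625), np.float64(0.34991919379115455))
9.6583
```

View pics/m1.png

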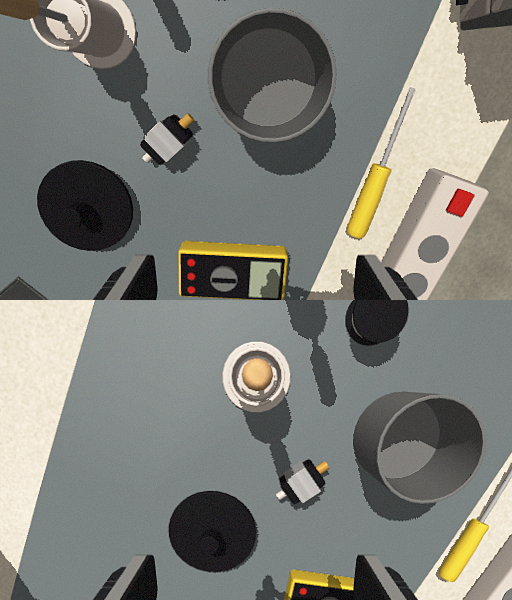

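Bean, tank and lid sizes all agree with the spec. The mask split the stand's foot, so I'll take the union of its white parts and then the brush axis.

Run:
```python
from h import *
np.set_printoptions(suppress=True,precision=2)
im=cv2.imread("pics/stand1.png")[:,:,::-1]; i=np.load("pics/si.npy",allow_pickle=True).item()
m=white(im); yy,xx=np.nonzero(m); k=np.hypot(xx-256,yy-76)<42
P=plane(i,np.c_[xx,yy][k],4)[:,:2].astype(np.float32); print("foot",cv2.minEnclosingCircle(P))
c=comp(wood(im),(257,74)); (u,v),r=cv2.minEnclosingCircle(c.astype(np.float32)); print("handle px",u,v,r)
for z in(180,205,215): print(plane(i,[(u,v)],z),"dia",2*r/344.8*(i["position"][2]-z))
print(i["position"])
```

```text
foot ((457.6920471191406, 221.42971801757812), 41.595794677734375)
handle px 256.82037353515625 73.36407470703125 15.901192665100098
[[458.   221.91 180.  ]] dia 24.65284657318112
[[458.11 221.41 205.  ]] dia 22.346989168149204
[[458.15 221.21 215.  ]] dia 21.424646206136437
[459.18 216.51 447.29]
```

```bash
cat >> h.py <<'E'
def yawat(x,y): return np.arctan2(y,x)+np.pi/2
def t(): return round(bot.get_state()["time_s"],1)
def brush(x,y,z0,name): # z0: TCP z with tip at z=0
    o=down(yawat(x,y)); bot.move_straight([x,y,z0+140],o,vel=250)
    for k in range(2):
        hit=bot.move_straight([x,y,z0+15],vel=120); hit=bot.move_straight([x,y,z0+1],vel=25,threshold=6)
        bot.wait(.3); s=bot.get_state(); print(name,"bottom hit",hit,"tip z",s["eef_pos"][2]-z0,"F",s["ft_force"],"w",s["gripper_width"])
        bot.move_straight([x,y,z0+(85 if k==0 else 140)],vel=120)
E
python3 - <<'E'
from h import *
np.set_printoptions(suppress=True,precision=1)
x,y=458,221.4; o=down(yawat(x,y))
bot.move_to([x,y,300],o); move_gripper(.6); bot.move_straight([x,y,192],vel=120)
move_gripper(0.0); s=bot.get_state(); print(s["gripper_width"],s["grasp_force"],s["eef_pos"])
bot.move_straight([x,y,335],vel=150); bot.wait(.2); s=bot.get_state(); print(s["gripper_width"],s["grasp_force"],s["ft_force"])
p=np.array([446.6,-201.4]); yaw=yawat(*p)
bot.move_straight([*(p-78*np.array([np.cos(yaw),np.sin(yaw)])),335],down(yaw),vel=300); bot.wait(.3)
im,i=shot("wrist","hold"); print("tank",fit(im,i,grey,p,105,"r"),t())
E
```

```text
0.23146454466842828 58.49042236804962 [458.6 221.8 192.8]
0.23165692605222613 58.55046629905701 [ 0.2  0.1 -2.2]
tank (array([ 446.7, -201.3]), (129.55728149414062, 89.39429473876953), np.float64(-0.48034797423097597)) 17.4
```

View pics/hold.png

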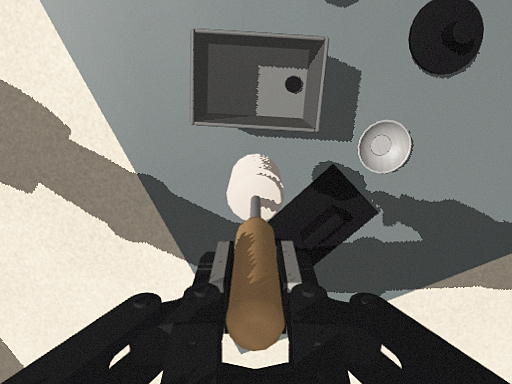

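The brush hangs straight in the gripper with its head at (255,185), and the tank at (260,80) hasn't moved. Brushing the tank, then the bean canister after a re-check.

Run:
```python
from h import *
np.set_printoptions(suppress=True,precision=1)
z0=186.8
brush(446.7,-201.3,z0,"tank")
p=np.array([655.4,231.8]); yaw=yawat(*p)
bot.move_straight([520,0,z0+145],down(yawat(520,0)),vel=300)
bot.move_straight([*(p-78*np.array([np.cos(yaw),np.sin(yaw)])),z0+145],down(yaw),vel=300); bot.wait(.3)
im,i=shot("wrist","hold2"); print("bean",fit(im,i,grey,p,95,"c"),t())
c=np.load("pics/w2i.npy",allow_pickle=True)
```

```text
tank bottom hit True tip z 3.9597239997844156 F [ 0.8 -0.1  5.7] w 0.22872451455927273
tank bottom hit True tip z 3.9325168468592437 F [-0.1 -0.6  4.9] w 0.2286135786335756
bean (array([655.5, 231.8]), np.float64(114.10420737212219), 115.76185607910156) 25.6
```

Run:
```python
from h import *
np.set_printoptions(suppress=True,precision=1)
z0=186.8
brush(655.5,231.8,z0,"bean")
x,y=458,221.4; o=down(yawat(x,y))
bot.move_straight([x,y,z0+140],o,vel=250); bot.wait(.3)
hit=bot.move_straight([x,y,z0+20],vel=100,threshold=15); print("insert hit",hit,bot.get_state()["eef_pos"],bot.get_state()["ft_force"])
if not hit:
    hit=bot.move_straight([x,y,z0+4],vel=30,threshold=6); print(hit,bot.get_state()["eef_pos"])
    bot.wait(.2); move_gripper(.6); bot.wait(.3); bot.move_straight([x,y,320],vel=150)
    p=np.array([489.5,12.2])
    im,i=nadir(*p,300,name="lb"); print("lidbean",fit(im,i,black,p,20,"c"))
print(t()); shot("scene","scene2"); shot("side","side2")
```

```text
bean bottom hit True tip z 5.079645860606064 F [-0.1 -0.2  6.2] w 0.22910242755446836
bean bottom hit True tip z 5.059813937247242 F [ 0.1 -0.5  6. ] w 0.22800141047376246
insert hit False [458.4 221.8 207.5] [ 0.6  0.3 -0.8]
True [458.  221.4 192.8]
lidbean (array([489.6,  12.2]), np.float64(116.50184532372847), 118.2070083618164)
38.0
```

View pics/side2.png

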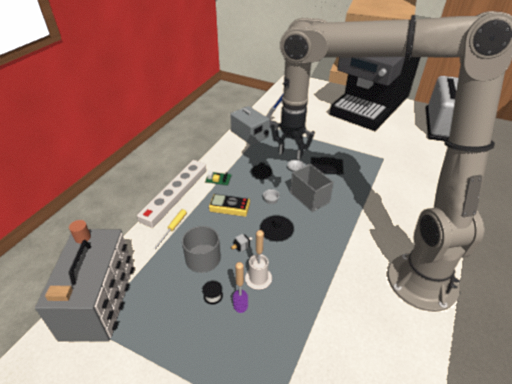

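The brush stands in its stand at (259,255) and nothing was disturbed. Next, the bean lid.

```bash
cat >> h.py <<'E'
_g=grey
def grey(im): return _g(im)&~black(im)
def pick(x,y,yaw):
    bot.move_to([x,y,150],down(yaw)); move_gripper(.65); bot.move_straight([x,y,50],vel=80,threshold=10)
    print("at",bot.get_state()["eef_pos"]); move_gripper(0.); s=bot.get_state(); print("grip",s["gripper_width"],s["grasp_force"],s["eef_pos"])
    bot.move_straight([x,y,200],vel=120); bot.wait(.2); s=bot.get_state(); print("lift",s["gripper_width"],s["grasp_force"],s["ft_force"])
def seat(x,y,yaw,rim,off=38):
    bot.move_straight([x,y,rim+off+35],down(yaw),vel=150); bot.wait(.3)
    bot.move_straight([x,y,rim+off+14],vel=60); 
    hit=bot.move_straight([x,y,rim+off-2],vel=25,threshold=8); bot.wait(.2)
    s=bot.get_state(); print("seat",hit,"origin-rim",s["eef_pos"][2]-rim-off,s["ft_force"]); return s["eef_pos"][2]-rim-off
E
python3 - <<'E'
from h import *
np.set_printoptions(suppress=True,precision=1)
x,y=489.6,12.2; pick(x,y,yawat(x,y))
p=np.array([655.5,231.8]); yaw=yawat(*p); e=np.array([np.cos(yaw),np.sin(yaw)])
bot.move_straight([x,y,330],vel=200)
bot.move_straight([*(p-103*e),330],down(yaw),vel=250); bot.wait(.3)
im,i=shot("wrist","hold3"); print("bean",fit(im,i,grey,p,95,"c"),t())
E
```

```text
at [490.1  12.3  50.5]
grip 0.28652942701151285 58.91088902950287 [490.1  12.3  50.6]
lift 0.2840507051577109 58.82029831409454 [-0.5 -0.  -1.1]
bean (array([656.1, 229.9]), np.float64(112.10526996887823), 115.96964263916016) 44.7
```

View pics/hold3.png

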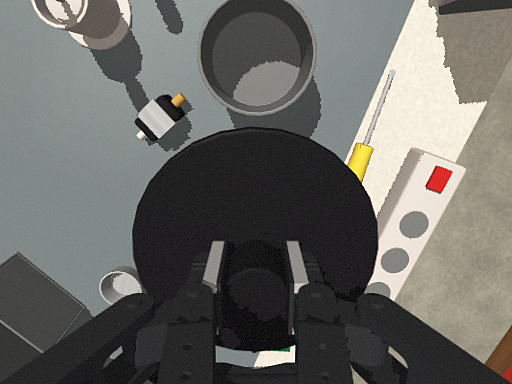

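The bean canister at (257,55) hasn't moved, and the lid is held squarely. Seating it.

Run:
```python
from h import *
np.set_printoptions(suppress=True,precision=1)
p=np.array([655.5,231.8]); yaw=yawat(*p)
bot.move_straight([*p,200],down(yaw),vel=200)
d=seat(*p,yaw,95,38.5)
if abs(d)<2:
    move_gripper(.6); bot.wait(.3); bot.move_straight([*p,250],vel=150)
    im,i=nadir(*p,300,name="bl"); print("lid top",fit(im,i,black,p,103,"c"))
    p=np.array([449.1,-402.1]); bot.move_straight([500,0,300],down(yawat(500,0)),vel=300)
    im,i=nadir(446.7,-201.3,300); print("tank",fit(im,i,grey,(446.7,-201.3),105,"r"))
    im,i=nadir(*p,300,name="tl"); print("lidtank",fit(im,i,black,p,20,"r"))
print(t())
```

```text
seat True origin-rim 0.19845113945459047 [-1.4 -0.   4.9]
lid top (array([656.8, 234.7]), np.float64(117.04047229715744), 118.45539093017578)
tank (array([ 446.8, -201.3]), (129.16262817382812, 89.43214416503906), np.float64(-0.47906486321777564))
lidtank (array([ 449.5, -401.8]), (132.71539306640625, 92.96996307373047), np.float64(0.34798094514979483))
53.5
```

View pics/bl.png

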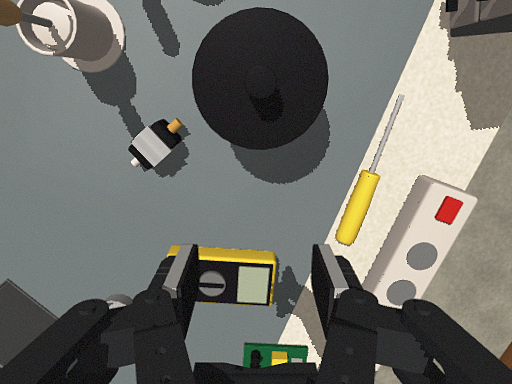

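View pics/tl.png

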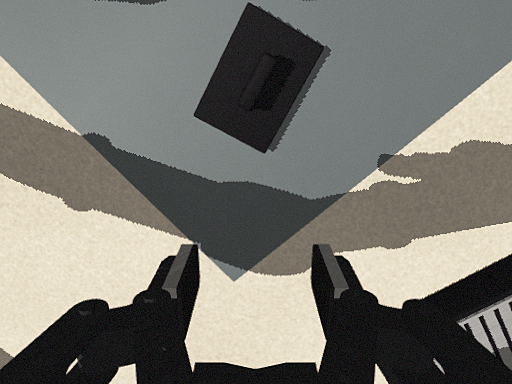

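The bean lid is seated fully and centred at (260,79). The tank lid lies at (262,78) with its bar along its long side, and the tank hasn't moved. Picking up the tank lid and seating it.

Run:
```python
from h import *
np.set_printoptions(suppress=True,precision=1)
sc,si=shot("scene"); T=(446.8,-201.3)
x,y=449.4,-401.9; pick(x,y,.349)
T2=np.array(T); yaw=-.479
bot.move_straight([x,y,230],vel=200)
sd,_=shot("scene","scene3"); u=proj(si,[*T,60])[0].astype(int); s=np.s_[u[1]-22:u[1]+23,u[0]-25:u[0]+26]
print("diff at tank",np.abs(sc[s].astype(float)-sd[s]).mean(), t())
bot.move_straight([*T,230],down(yaw),vel=150); bot.wait(.3)
print(bot.get_state()["joint_pos"],bot.get_state()["eef_pos"])
d=seat(*T,yaw,105,38.5)
print(t())
```

```text
at [ 449.9 -402.2   50.7]
grip 0.194823869544549 59.42893981933594 [ 449.8 -402.1   50.5]
lift 0.20269030921989514 58.97902965545654 [ 0.3  0.1 -1. ]
diff at tank 2.542774146695715 58.3
[ 1.   0.3 -0.7  1.7  0.2  1.2 -1.8] [ 446.7 -201.7  229.9]
seat True origin-rim -0.08867025700345721 [-0.   0.1  5.1]
62.1
```

Seated at rim height. I'll release, retreat and check everything once more.

Run:
```python
from h import *
np.set_printoptions(suppress=True,precision=1)
T=(446.8,-201.3); move_gripper(.65); bot.wait(.3); bot.move_straight([*T,260],vel=120)
im,i=nadir(*T,310,name="f1"); print("tank lid",fit(im,i,black,T,113,"r"))
im,i=nadir(560,190,380,name="f2"); print("bean lid",fit(im,i,black,(656,232),103,"c"))
bot.move_to([500,-50,380],down(yawat(500,-50))); bot.wait(.5)
shot("side","f3"); print(t())
a,b=[cv2.imread(f"pics/{n}.png") for n in("f1","f2")]; cv2.imwrite("pics/f.png",np.vstack([a[:300],b[:300]]))
```

```text
tank lid (array([ 445.8, -201.1]), (132.66448974609375, 92.90849304199219), np.float64(-0.4790919608818669))
bean lid (array([655.7, 234.2]), np.float64(117.3182199455911), 119.13288879394531)
69.2
```

View pics/f.png

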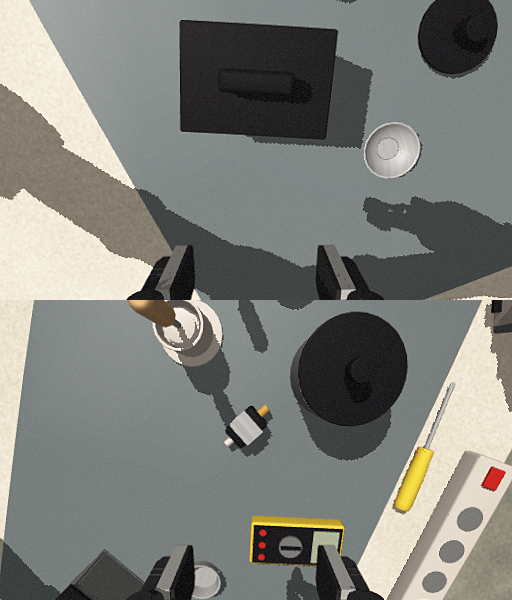

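View pics/f3.png

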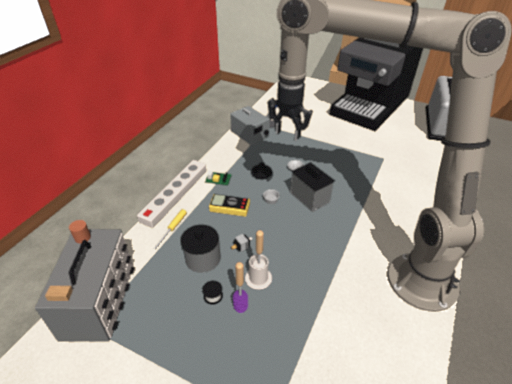

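The final pictures show both lids square on their containers (tank at (312,180), bean at (201,242) in the side view). The brush is in its stand at (259,260), the other objects are where they were, and the gripper is empty.

```bash
python3 -c "
from station import job
print(job.sign_off())"
```

```text
the job is handed in; nothing more can be done
None
```

The job is handed in after about 70 s: tank and then bean canister brushed to the bottom twice and closed with their own lids, brush back in its stand, gripper empty; the milk container was absent, so its lid stayed on the bench.

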